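# Centre the altar vase on its wooden stand

## Task

The porcelain vase was put back off-centre on its small round wooden stand. With light taps of the fingertips push it across until it stands centred on the stand, with an even border of wood all round to within a few millimetres, and leave it standing still by itself. It is wobbly: do not pinch it, lift it, push it hard or tip it, do not shift the stand, and leave everything else on the altar where it is.

Things in the scene. Friction and masses are not known exactly. Their poses are not given: they have to be found in the camera images.
- vase: White porcelain vase, round, 110 mm high, 0.2-0.4 kg: foot 52 mm across; belly widest (96 mm) 38 mm above the origin; neck 27 mm at 98 mm; lip 36 mm. Origin: centre of its underside, z up its axis. Slides on the wood (friction 0.3-0.4): a push at belly height slides it, one at the neck tips it. Meeting it at under 50 mm/s is gentle. Starts 15 to 25 mm off the stand's centre in any direction.
- stand: The low round dark-red wooden stand under the vase, on four short curved legs, standing loose on the marble, about 0.38 kg. Origin: centre of its underside on the table, z up. Its flat top is a disc 110 mm in diameter without a rim, 45 mm above the origin. It stands 0.52 to 0.61 m ahead of the robot; any yaw.
- tray: Bystander: red and gold plastic candy tray, 176 x 246 mm, 49 mm high with its clear hinged flap cover shut, on the right. Origin: centre of its underside.
- bowl_fruit: Bystander: white ceramic bowl, 96 mm in diameter, 46 mm high, holding three mandarins (55 mm high with them), left or right of the stand. Origin: centre of its underside.
- bowl_empty: Bystander: empty white ceramic bowl, 96 mm in diameter, 46 mm high, on the other side of the stand. Origin: centre of its underside.
- incense_holder: Bystander: brass-toned aluminium incense holder, a dish 100 mm in diameter with a socket in the middle, 30 mm high, between the robot and the stand. Origin: centre of its underside.
- candle_left: Bystander: ivory pillar candle on a brass disc, 66 mm in diameter, 117 mm high with its plastic flame, behind the stand on the left. Origin: centre of its underside.
- candle_right: Bystander: the same candle behind the stand on the right. Origin: centre of its underside.
- incense_box: Bystander: flat paper box lying down, 230 x 36 x 26 mm, on the left. Origin: centre of its underside, x along its length.
- chime_bowl: Bystander: brass chime bowl, 90 mm in diameter, 44 mm high, on the left. Origin: centre of its underside.
Not all that is in view belongs to the job. Leave any orange or red look-alike of the vase alone.

How it is judged:
By the outcome, as a careful person would: the job done as asked, in the order asked, and still so for the second after the job is handed in, with the robot touching nothing.
It also fails if it takes over 40 s, if anything falls off the work surface, if the arm or the gripper's body presses on something with over 40 N, if the wrist force passes 120 N, or if a joint passes its speed limit or range.

## Robot

A 6-joint arm with a two-finger parallel gripper is mounted at the origin on the work surface. World frame = base frame: x ahead of the robot, y to its left, z up, the work surface at z = 0. Lengths are in m, angles in rad, forces in N, time in s.
With the tool pointing down it reaches from about 0.225 to 0.875 m from the base axis. Payload 3.4 kg.
Tool frame: the origin (TCP) lies on the front face of the gripper's body, between the roots of the fingers; the fingertips stand 73 mm ahead of it and the grasp point (between the pads) lies 54 mm ahead of it; z points along the fingers, y is the direction in which the jaws open and shut (so a half turn about z gives the same grasp; the last joint's range is limited). The gripper opens to 85 mm and grips with 20 to 120 N. Pads are 22 mm wide; open, the fingers measure 114 mm over their backs; the gripper's body (76 mm by 85 mm) begins 54 mm behind the grasp point. The pads swing forward as they close: fully open they stand 13 mm farther back than shut.
Start: joints at [-1.295, 0.276, 1.505, -0, 1.361, -0.121], TCP at [0.222, -0.53, 0.304] pointing down, gripper open.
Joint ranges: [-2.89, 2.89], [-0.75, 2.08], [0.22, 2.7], [-1.18, 4.32], [0.11, 2.71], [-2.7, 2.7]. Speed limits (rad/s): [2.57, 2.57, 3.14, 3.14, 3.14, 3.14].

## Interface

Orientations are given as a unit quaternion [x, y, z, w].
In Python, from station import observe, grab_frame, calibration, sign_off gives the robot as it stands.
- The arm moves only by the tool servo_tool, never from a script. Its argument "series" is a list of rows, each a list of 4 numbers: the shift along the tool's x, y, z in cm, then the turn about the tool's z in degrees. In form: [[dx, dy, dz, spin], ...]. A call has 1 to 12 rows; each row is the pose to reach, as a shift and turn from the pose commanded when the call began, along the tool's axes at that moment; what a row does not reach only later rows make up. A row lasts 1/10 s, in which the tool goes at most 50 mm and 8.59 degrees, less where a joint would pass 70% of its speed; a pose out of reach is approached as far as the arm can. A call with a gripper value outside its range is refused whole. "claw" is the gripper's target within -1 to 1 (fully open at 1, half-way at 0, shut at -1), set as the call begins (left out, the last holds). The fingers move at their own pace and stop on an object; the grip force is fixed at half the most. Time passes only in rows, so rows that repeat a pose let the fingers close. It gives the time, the measured TCP pose, the force and the opening at its end, in the units of the state.
- observe(): the state, without advancing time (a new reading comes with each control period).
- grab_frame(name): name is "scene" or "top"; returns the picture (384x512x3 uint8, blue, green, red); there is no depth.
- calibration(name): a dict with "vfov" (degrees; the focal length in pixels is half the picture's height over the tangent of half this angle, whatever the lens; pixels are square), "cx", "cy" (the principal point, pixels), "distortion" ([k1, k2, p1, p2, k3] as OpenCV has them; the pictures are not rectified), "rvec" (rotation vector, rad) and "tvec" (3), from world to camera coordinates, as OpenCV has them. Camera axes: x right, y down, z forward; pixel columns grow to the right and rows downward; lengths in m; the calibration is good to about 2 mm. A picture is of the moment at which its call begins. calibration takes no time and is no camera call.
- sign_off(): hands the job in, once; it reports no verdict.
The state is a dict: "time_s": time; "joint_pos": joint angles; "joint_vel": joint speeds; "joint_efforts": joint torques, N m; "ee_pos": TCP position; "tcp_rot": TCP orientation; "ft_force": force on the tool from outside, world axes, zero at the start; "wrist_torque": the same for the moment, N m; "grip_width": finger opening in m.
Only numpy, scipy, OpenCV 4.12 (cv2) and the standard library are available. Lean on these libraries where they do the work, as an engineer would, in place of code of your own. Each camera call takes 0.05 s, during which the arm holds its last target.

## Working session

There is one attempt and no reset: what is moved stays moved. The work goes in short steps, Python scripts to look and compute and a tool call to move; the robot and the scene stay as the last step left them, time stands still between calls to the robot, and variables do not carry over. Pictures are saved under pics/ and viewed, and the job is handed in when it is done.

Besides the shell and the picture viewer there is one more tool, called after "Emit:" as name(argument=value, ...), one argument or row to a line, values as JSON. servo_tool: Moves the arm, as the interface text tells. Its arguments: {"type":"object","properties":{"series":{"type":"array"},"claw":{"type":"number"}},"required":["series"]}

```bash
mkdir -p pics; ls; python3 - <<'E'
from station import *
import cv2
for n in ("scene","top"):
    f=grab_frame(n); cv2.imwrite(f"pics/{n}0.png",f); print(n,calibration(n))
s=observe(); print(s)
E
```

```text
pics
scene {'vfov': 56.11362827698123, 'cx': 251.66336569668556, 'cy': 193.29568164842672, 'distortion': array([0.01462513, 0.        , 0.        , 0.        , 0.        ]), 'rvec': array([ 1.26792103,  2.21563284, -0.95464235]), 'tvec': array([ 0.31001197, -0.26537351,  1.63250175])}
top {'vfov': 52.91616386322403, 'cx': 259.80009692326837, 'cy': 181.53472072951973, 'distortion': array([-0.05307807,  0.        ,  0.        ,  0.        ,  0.        ]), 'rvec': array([ 2.13052069, -2.14257763,  0.13503483]), 'tvec': array([-0.02164597,  0.55839162,  1.11631971])}
{'time_s': 0.1, 'joint_pos': array([-1.29501946e+00,  2.76521599e-01,  1.50600233e+00,  1.18626338e-06,
        1.36070087e+00, -1.20992753e-01]), 'joint_vel': array([ 0.00050466, -0.00205086, -0.00279637,  0.00064574,  0.00100947,
        0.00074728]), 'joint_efforts': array([ 6.62384973e-04, -4.17700517e+01, -2.46404743e+01, -3.13751470e-04,
        5.80922293e-03, -2.06647819e-06]), 'ee_pos': array([ 0.22210626, -0.52999008,  0.30313358]), 'tcp_rot': array([ 9.80385886e-01,  1.97085893e-01, -6.25163488e-05, -8.13675881e-04]), 'ft_force': array([-0.0395959 , -0.03198426, -0.22210498]), 'wrist_torque': array([ 0.00761756,  0.03753051, -0.04046225]), 'grip_width': 0.0854574540056458}
```

View pics/scene0.png

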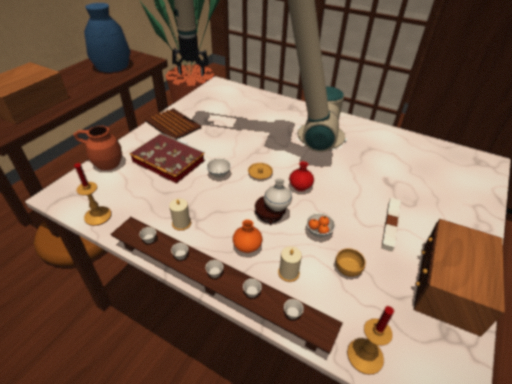

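View pics/top0.png

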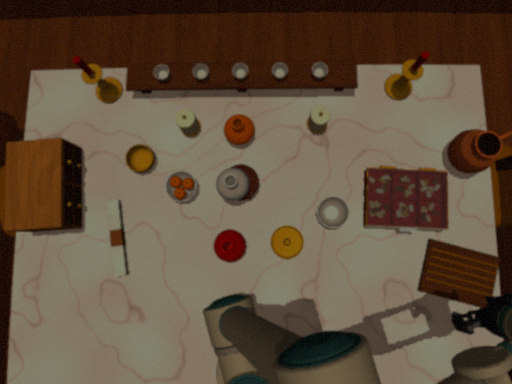

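```bash
python3 - <<'E'
import cv2,numpy as np
a=cv2.imread("pics/top0.png")[145:225,190:290]; b=cv2.imread("pics/scene0.png")[160:240,230:330]
z=lambda i:cv2.resize(i,None,fx=5,fy=5,interpolation=cv2.INTER_NEAREST)
z2=lambda i:cv2.resize(i,(400,320),interpolation=cv2.INTER_NEAREST)
cv2.imwrite("pics/crop0.png",np.hstack([z2(a),z2(b)]))
E
```

```text
(no output)
```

View pics/crop0.png

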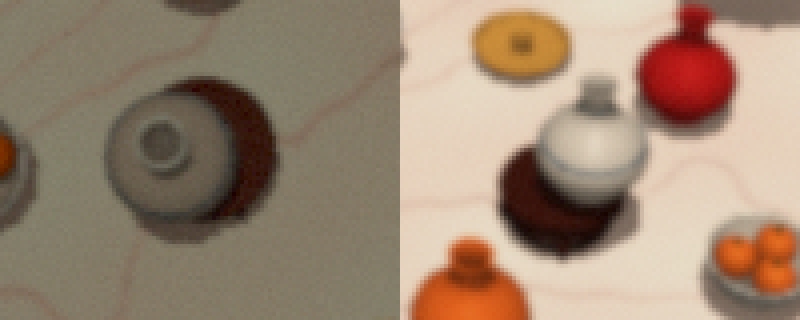

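```bash
cat > h.py <<'E'
import cv2,numpy as np
from scipy.optimize import least_squares
from scipy.ndimage import map_coordinates
from station import calibration
def cam(n):
    c=calibration(n); f=192/np.tan(np.radians(c['vfov']/2))
    K=np.array([[f,0,c['cx']],[0,f,c['cy']],[0,0,1]]); R=cv2.Rodrigues(c['rvec'])[0]
    return K,c['distortion'],R,c['tvec'],-R.T@c['tvec'],c['rvec']
def rays(n,px):
    K,D,R,t,C,_=cam(n); u=cv2.undistortPoints(np.float64(px).reshape(-1,1,2),K,D)[:,0]
    d=np.c_[u,np.ones(len(u))]@R; return C,d/np.linalg.norm(d,axis=1)[:,None]
def onz(n,px,z):
    C,d=rays(n,px); return C+d*((z-C[2])/d[:,2])[:,None]
def proj(n,P):
    K,D,R,t,C,rv=cam(n); return cv2.projectPoints(np.float64(P).reshape(-1,1,3),rv,t,K,D)[0][:,0]
def tri(p1,p2):
    C1,d1=rays("top",[p1]);C2,d2=rays("scene",[p2]);d1=d1[0];d2=d2[0]
    s=np.linalg.lstsq(np.c_[d1,-d2],C2-C1,rcond=None)[0]
    a=C1+s[0]*d1;b=C2+s[1]*d2; return (a+b)/2,np.linalg.norm(a-b)
def fitc(P,r):
    g=lambda q:np.hypot(P[:,0]-q[0],P[:,1]-q[1])-(r if r else q[2])
    s=least_squares(g,np.r_[P[:,:2].mean(0),0.05],loss='soft_l1',f_scale=.001); return s.x,np.sqrt(np.mean(g(s.x)**2)),g(s.x)
E
python3 - <<'E'
from h import *
for n in("top","scene"): print(n,cam(n)[4])
f=cv2.imread("pics/top0.png").astype(int)
for y in (165,175,184,192,198): print(y,[tuple(int(v) for v in f[y,x]) for x in range(210,266,2)])
print([tuple(int(v) for v in f[y,234]) for y in range(154,210,2)])
E
```

```text
top [ 0.39005492 -0.04702006  1.18494123]
scene [1.35550297 0.40771317 0.90993086]
165 [(103, 122, 131), (103, 121, 129), (103, 123, 133), (100, 119, 130), (95, 113, 131), (93, 113, 130), (102, 122, 132), (101, 122, 131), (102, 123, 130), (105, 122, 131), (102, 121, 129), (96, 115, 123), (69, 84, 95), (47, 57, 72), (28, 37, 61), (19, 31, 56), (23, 31, 56), (38, 49, 66), (60, 72, 84), (93, 110, 117), (104, 123, 125), (107, 126, 133), (106, 127, 130), (104, 125, 129), (107, 126, 132), (106, 126, 130), (105, 125, 130), (107, 126, 131)]
175 [(109, 127, 134), (106, 127, 133), (105, 124, 130), (103, 124, 128), (89, 102, 110), (75, 86, 95), (80, 94, 105), (86, 101, 112), (98, 114, 119), (85, 101, 104), (77, 90, 95), (82, 97, 103), (94, 106, 113), (79, 98, 108), (78, 93, 106), (78, 94, 105), (73, 87, 98), (65, 73, 77), (26, 32, 45), (7, 20, 48), (14, 23, 50), (14, 17, 50), (16, 22, 57), (27, 36, 56), (90, 109, 115), (104, 123, 131), (106, 125, 133), (106, 126, 133)]
184 [(106, 128, 132), (107, 126, 131), (105, 127, 131), (75, 88, 91), (70, 86, 94), (81, 97, 108), (78, 95, 106), (85, 101, 107
[... 870 characters left out ...]
 (50, 55, 58), (61, 67, 68), (55, 65, 64), (54, 60, 64), (54, 59, 63), (49, 58, 64), (37, 44, 51), (12, 21, 33), (8, 6, 28), (8, 12, 45), (20, 27, 42), (25, 28, 43), (58, 69, 80), (87, 107, 115), (99, 119, 127), (101, 121, 131), (104, 124, 136), (102, 121, 133), (103, 122, 133)]
[(103, 123, 131), (105, 124, 131), (93, 113, 130), (101, 119, 131), (106, 126, 130), (97, 116, 124), (35, 46, 66), (51, 59, 65), (74, 90, 99), (79, 94, 107), (81, 98, 110), (92, 109, 110), (67, 79, 87), (64, 76, 83), (65, 77, 82), (85, 97, 99), (63, 71, 77), (50, 64, 73), (74, 92, 102), (81, 95, 108), (73, 90, 100), (74, 91, 98), (54, 60, 64), (49, 58, 67), (54, 65, 79), (56, 70, 82), (94, 111, 121), (104, 124, 134)]
```

```bash
cat > meas.py <<'E'
from h import *
def edges(g,c,angs,r0,r1,level=None,outside_in=True):
    out=[];r=np.arange(r0,r1,.1)
    for a in np.radians(angs):
        x=c[0]+r*np.cos(a);y=c[1]+r*np.sin(a)
        p=map_coordinates(g,[y,x],order=1)
        d=np.abs(np.convolve(p,np.r_[np.ones(12),-np.ones(12)],'same'));d[:13]=0;d[-13:]=0
        k=d.argmax(); out.append([x[k],y[k]])
    return np.array(out)
def measure(f,cs,cv,angs_s,angs_v,rv=(13,21),rs=(15,28),verb=True):
    g=cv2.GaussianBlur(f.astype(float),(0,0),.7)[:,:,1]
    es=edges(g,cs,angs_s,*rs); ev=edges(g,cv,angs_v,*rv)
    S,e1,r1=fitc(onz("top",es,.045),.055); V,e2,r2=fitc(onz("top",ev,.083),.048)
    S3,_,_=fitc(onz("top",es,.045),None);V3,_,_=fitc(onz("top",ev,.083),None)
    print("stand",S[:2].round(4),"rms",e1.round(4),"free r",S3.round(4));print("vase",V[:2].round(4),"rms",e2.round(4),"free",V3.round(4))
    print("offset mm",((V-S)[:2]*1000).round(1),"free",((V3-S3)[:2]*1000).round(1))
    if verb: print((r1*1000).round(1),(r2*1000).round(1))
    o=f.copy()
    o=cv2.resize(o[130:240,180:300],None,fx=5,fy=5,interpolation=cv2.INTER_CUBIC)
    T=lambda p:tuple(int(v) for v in ((np.array(p)-[180,130]+.5)*5))
    th=np.linspace(0,2*np.pi,60)
    for C,z,r,col in((S,.045,.055,(0,255,0)),(V,.083,.048,(255,0,0)),(V,.155,.018,(255,255,0))):
        for p in proj("top",np.c_[C[0]+r*np.cos(th),C[1]+r*np.sin(th),0*th+z]): cv2.circle(o,T(p),1,col,-1)
    for p in es: cv2.circle(o,T(p),3,(0,0,255),1)
    for p in ev: cv2.circle(o,T(p),3,(0,255,255),1)
    return S[:2],V[:2],o
E
python3 - <<'E'
from meas import *
f=cv2.imread("pics/top0.png")
S,V,o=measure(f,(242,183),(233.5,183),range(-75,31,5),list(range(-50,30,8))+list(range(130,250,8)))
cv2.imwrite("pics/m0.png",o)
E
```

```text
stand [0.5546 0.0326] rms 0.0009 free r [0.5522 0.0386 0.0608]
vase [0.5462 0.0556] rms 0.0007 free [0.5466 0.0558 0.0475]
offset mm [-8.4 23. ] free [-5.6 17.1]
[ 1.   0.4  0.3  0.6  0.6  0.6  0.2 -0.1 -0.8 -0.9 -1.  -1.1 -0.9 -1.1
 -1.2 -0.2  0.7  1.1  0.5  0.2  0.8  2. ] [-0.4 -1.3 -1.2 -0.3 -0.3 -1.2 -1.4 -0.8 -0.2  1.1 -0.1 -1.  -0.7 -0.8
 -0.7 -0.8 -0.4 -0.5 -0.5 -0.1  0.1 -0.3  0.2  0.2  0.4]
```

View pics/m0.png

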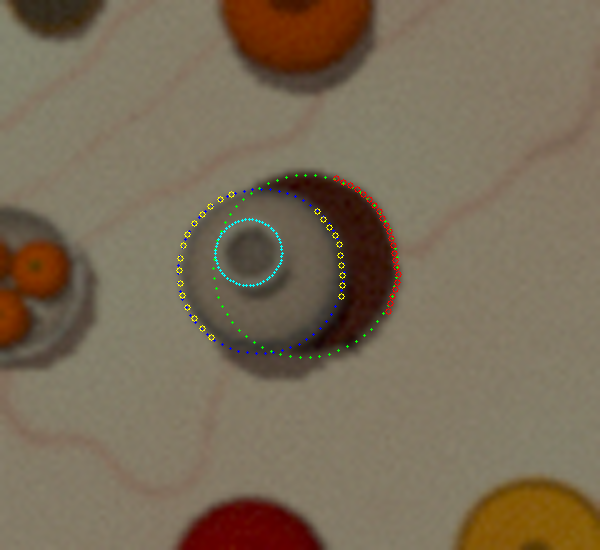

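```bash
python3 - <<'E'
from meas import *
from scipy.spatial.transform import Rotation as R
from station import observe
f=cv2.imread("pics/scene0.png")
S=[.5546,.0326];V=[.5462,.0556]
o=cv2.resize(f[160:240,230:330],None,fx=6,fy=6,interpolation=cv2.INTER_CUBIC)
th=np.linspace(0,2*np.pi,60)
for C,z,r,col in((S,.045,.055,(0,255,0)),(V,.083,.048,(255,0,0)),(V,.155,.018,(255,255,0))):
    for p in proj("scene",np.c_[C[0]+r*np.cos(th),C[1]+r*np.sin(th),0*th+z]): cv2.circle(o,tuple(int(v) for v in (p-[230,160]+.5)*6),1,col,-1)
cv2.imwrite("pics/m1.png",o)
s=observe();M=R.from_quat(s['tcp_rot']).as_matrix();print(M.round(4))
u=np.array([8.4,-23,0])/24.49
for so in (.130,.110): 
    T=np.r_[V,0]-so*u; T[2]=.305; print(so,T.round(4),(M.T@(T-s['ee_pos'])*100).round(2))
print("lip top px",[tuple(proj("top",[[*V,.155]])[0].round(1)),tuple(proj("scene",[[*V,.155]])[0].round(1))])
E
```

```text
[[ 9.223e-01  3.864e-01 -4.000e-04]
 [ 3.864e-01 -9.223e-01  1.600e-03]
 [ 2.000e-04 -1.600e-03 -1.000e+00]]
0.13 [0.5016 0.1777 0.305 ] [ 53.13 -54.47  -0.09]
0.11 [0.5085 0.1589 0.305 ] [ 53.03 -52.47  -0.09]
lip top px [(np.float64(229.3), np.float64(180.0)), (np.float64(278.9), np.float64(180.4))]
```

View pics/m1.png

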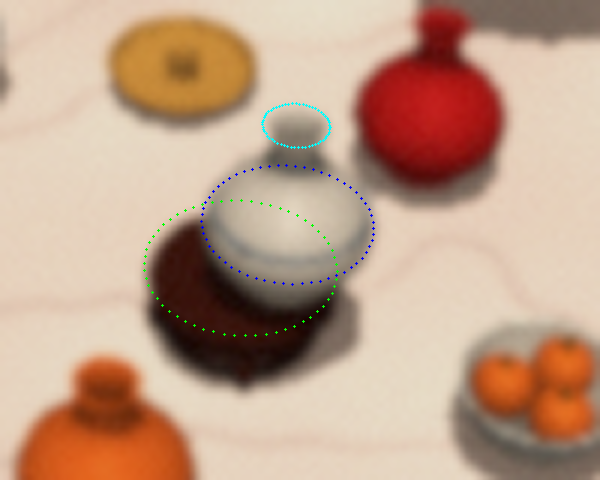

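Emit:
servo_tool(
  series=[
    [53.1,-54.5,0,2.7],
    [53.1,-54.5,0,2.7],
    [53.1,-54.5,0,2.7],
    [53.1,-54.5,0,2.7],
    [53.1,-54.5,0,2.7],
    [53.1,-54.5,0,2.7],
    [53.1,-54.5,0,2.7],
    [53.1,-54.5,0,2.7],
    [53.1,-54.5,0,2.7],
    [53.1,-54.5,0,2.7],
    [53.1,-54.5,0,2.7],
    [53.1,-54.5,0,2.7],
  ],
  claw=1,
)

```text
time_s: 1.3
ee_pos: [0.4424, 0.0299, 0.3038]
tcp_rot: [0.985, 0.174, 0.0, 0.0]
ft_force: [1.9, -0.4, 0.7]
grip_width: 0.0858
```

Emit:
servo_tool(
  series=[
    [10.6,-11.9,0,0],
    [10.6,-11.9,0,0],
    [10.6,-11.9,0,0],
    [10.6,-11.9,0,0],
    [10.6,-11.9,4,0],
    [10.6,-11.9,8,0],
    [10.6,-11.9,11,0],
    [10.6,-11.9,13.5,0],
    [10.6,-11.9,14.9,0],
    [10.6,-11.9,14.9,0],
    [10.6,-11.9,14.9,0],
  ],
)

```text
time_s: 2.4
ee_pos: [0.5011, 0.1755, 0.155]
tcp_rot: [0.985, 0.174, -0.0, 0.0]
ft_force: [-1.1, -0.2, 0.4]
grip_width: 0.0853
```

```bash
python3 - <<'E'
from station import *
import cv2,numpy as np
a=grab_frame("top");b=grab_frame("scene");cv2.imwrite("pics/top1.png",a);cv2.imwrite("pics/scene1.png",b)
z=lambda i:cv2.resize(i,(400,400),interpolation=cv2.INTER_CUBIC)
cv2.imwrite("pics/c1.png",np.hstack([z(a[120:240,150:270]),z(b[140:260,240:360])]))
s=observe();print(s['ee_pos'],s['ft_force'],s['tcp_rot'])
E
```

```text
[0.50179934 0.17582853 0.15593081] [0.15526372 0.21022702 0.15141317] [9.84775349e-01 1.73828933e-01 1.00553770e-03 4.91765769e-05]
```

View pics/c1.png

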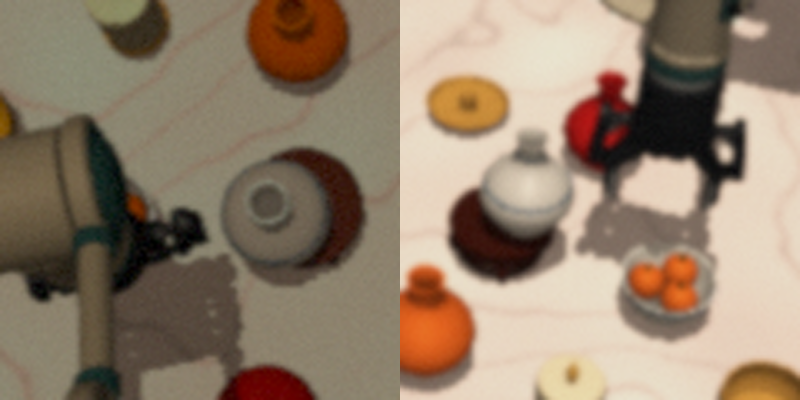

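```bash
python3 - <<'E'
import cv2,numpy as np
from h import *
a=cv2.imread("pics/top1.png");b=cv2.imread("pics/scene1.png")
z=lambda i:cv2.resize(i,(400,400),interpolation=cv2.INTER_CUBIC)
A=z(a[165:215,170:220]);B=z(b[165:215,285:335])
# candidate fingertip back points: at y-distance d, tip z
T=np.array([.5018,.1758]);u=np.array([.342,-.94]);n=np.array([.94,.342])
for tip,col in((.083,(0,0,255)),(.096,(0,255,0))):
  for d in (.043,.05,.057):
    for w in(-.011,.011):
      P=np.r_[T+d*u+w*n,tip]
      p=(proj("top",[P])[0]-[170,165]+.5)*8;q=(proj("scene",[P])[0]-[285,165]+.5)*8
      cv2.circle(A,tuple(int(v) for v in p),2,col,-1);cv2.circle(B,tuple(int(v) for v in q),2,col,-1)
cv2.imwrite("pics/c2.png",np.hstack([A,B]))
E
```

```text
(no output)
```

View pics/c2.png

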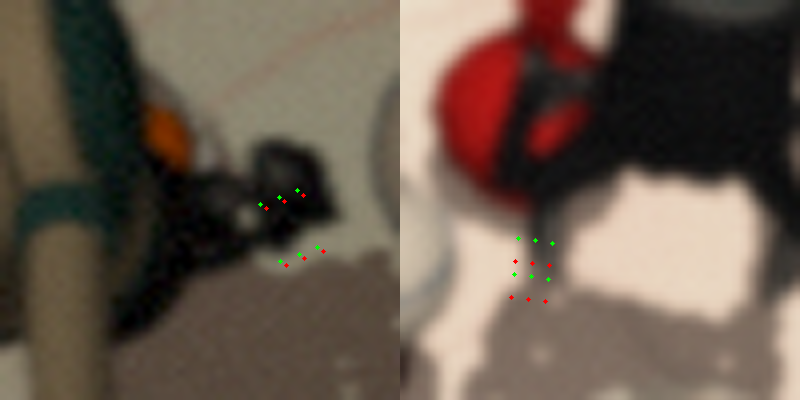

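Emit:
servo_tool(
  series=[
    [0,0,1,0],
    [0,0,2,0],
    [0,0.7,2,0],
    [0,1.2,2,0],
    [0,1.5,2,0],
    [0,1.8,2,0],
    [0,2.1,2,0],
    [0,2.4,2,0],
    [0,2.7,2,0],
    [0,3.0,2,0],
    [0,3.3,2,0],
    [0,3.5,2,0],
  ],
)

```text
time_s: 3.7
ee_pos: [0.5132, 0.1429, 0.135]
tcp_rot: [0.985, 0.174, 0.0, -0.0]
ft_force: [-0.6, 1.3, 0.3]
grip_width: 0.0855
```

```bash
python3 - <<'E'
from station import *
import cv2,numpy as np
a=grab_frame("top");b=grab_frame("scene");cv2.imwrite("pics/top2.png",a);cv2.imwrite("pics/scene2.png",b)
z=lambda i:cv2.resize(i,(400,400),interpolation=cv2.INTER_CUBIC)
cv2.imwrite("pics/c3.png",np.hstack([z(a[145:225,190:270]),z(b[150:230,240:320])]))
s=observe();print(s['ee_pos'],s['ft_force'],s['tcp_rot'])
E
```

```text
[0.51329361 0.14274155 0.13489982] [ 0.30908524  1.23342405 -0.72162564] [9.84772034e-01 1.73850516e-01 8.20032262e-05 1.79879618e-04]
```

View pics/c3.png

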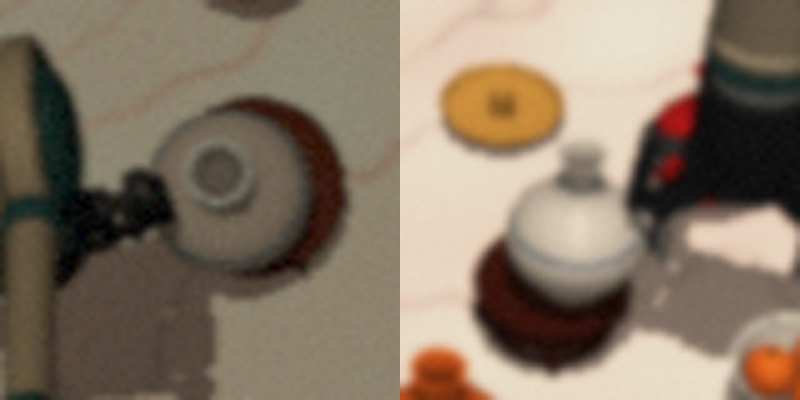

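```bash
python3 - <<'E'
from meas import *
f=cv2.imread("pics/top2.png")
c=proj("top",[[.552,.046,.083]])[0];print(c)
S,V,o=measure(f,(242,183),c,range(-75,31,5),list(range(-50,30,8))+list(range(200,250,8))+[132,140],rv=(13,20))
cv2.imwrite("pics/m2.png",o)
E
```

```text
[235.03734502 181.71722562]
stand [0.5548 0.0326] rms 0.001 free r [0.552  0.0397 0.0618]
vase [0.5495 0.047 ] rms 0.0022 free [0.5503 0.0468 0.0473]
offset mm [-5.4 14.4] free [-1.7  7.1]
[ 0.8  0.5  0.5  0.8  0.8  0.5  0.1 -0.2 -0.9 -0.9 -1.3 -1.1 -0.6 -1.6
 -1.5 -0.5  0.5  1.2  0.4  0.7  1.3  2.1] [-0.4 -0.   0.  -0.3 -0.8 -0.8 -0.3 -0.  -0.  -0.1 -0.3 -0.4 -0.5  0.2
  0.   0.   0.  -9.3 -1.1]
```

View pics/m2.png

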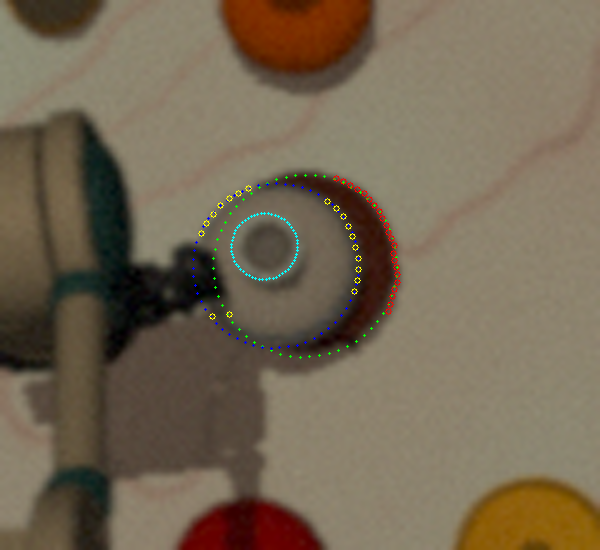

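Emit:
servo_tool(
  series=[
    [0,0.2,0,0],
    [0,0.4,0,0],
    [0,0.6,0,0],
    [0,0.8,0,0],
    [0,1.0,0,0],
    [0,1.2,0,0],
    [0,1.2,0,0],
    [0,0.9,0,0],
    [0,0,0,0],
    [0,-2,0,0],
    [0,-5,0,0],
    [0,-5,0,0],
  ],
)

```text
time_s: 5.0
ee_pos: [0.4944, 0.1926, 0.1347]
tcp_rot: [0.985, 0.175, -0.001, -0.001]
ft_force: [-0.1, -0.9, -0.5]
grip_width: 0.0853
```

```bash
python3 - <<'E'
from station import *
from meas import *
fs=[grab_frame("top") for _ in range(4)]
f=np.mean(fs,0).astype(np.uint8);cv2.imwrite("pics/top3.png",f)
cv2.imwrite("pics/scene3.png",grab_frame("scene"))
c=proj("top",[[.553,.036,.083]])[0];print(c)
S,V,o=measure(f,(242,183),c,range(-125,31,5),list(range(-70,31,8))+list(range(120,250,8)),rv=(13,20))
cv2.imwrite("pics/m3.png",o)
s=observe();print(s['time_s'],s['ee_pos'])
E
```

```text
[238.49128358 181.35069721]
stand [0.5573 0.0334] rms 0.0011 free r [0.5545 0.0356 0.058 ]
vase [0.5555 0.0356] rms 0.003 free [0.5536 0.0339 0.051 ]
offset mm [-1.8  2.3] free [-0.8 -1.7]
[ 1.   1.2  0.6  0.6  0.6  1.   0.7  0.5  0.3 -0.2 -0.3 -0.5 -0.3 -0.2
 -0.  -0.4 -0.3 -0.4 -0.6 -0.7 -0.9 -0.8 -0.4 -0.3 -0.2  0.7  1.6  2.1
  1.8  1.9  2.7  3.1] [ 3.1  3.4  4.   4.   4.1  4.3  4.6  4.9 -0.6 -0.5  0.5  0.9  1.6  6.9
  5.6  5.   4.   3.1  1.7  1.8  1.3  1.3  0.5  0.  -0.2 -0.4 -0.  -0.8
  0.2  0.9]
5.25 [0.49616173 0.18965765 0.13484207]
```

View pics/m3.png

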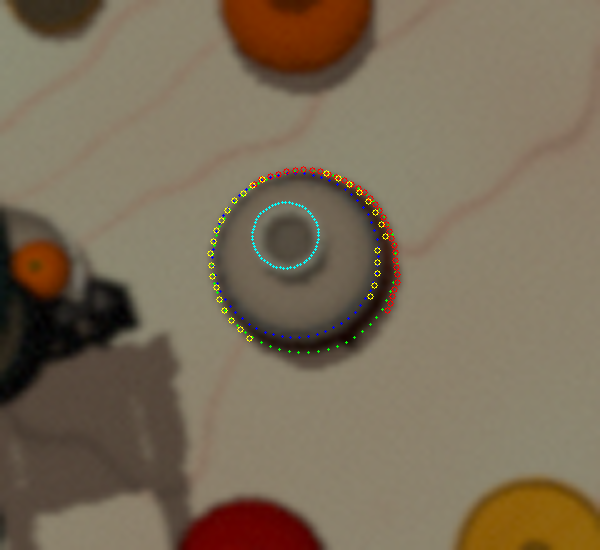

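```bash
python3 - <<'E'
from meas import *
f=cv2.imread("pics/top3.png");f0=cv2.imread("pics/top0.png")
g=f[:,:,1].astype(float);c=(238.5,181.5);r=np.arange(12,26,1.)
print(r)
for a in range(0,360,20):
    t=np.radians(a);print(a,map_coordinates(g,[c[1]+r*np.sin(t),c[0]+r*np.cos(t)],order=1).round().astype(int))
b=cv2.imread("pics/scene3.png")
z=lambda i:cv2.resize(i,(400,400),interpolation=cv2.INTER_CUBIC)
cv2.imwrite("pics/c4.png",np.hstack([np.clip(z(f[155:211,212:268]).astype(int)*1.6,0,255),z(b[165:235,235:305])]))
E
```

```text
[12. 13. 14. 15. 16. 17. 18. 19. 20. 21. 22. 23. 24. 25.]
0 [ 96  92  87  77  63  49  34  40  76 109 122 125 125 125]
20 [ 94  90  82  72  58  41  25  25  50  83 114 126 130 131]
40 [ 91  86  76  62  52  33  16  24  50  72  95 118 129 129]
60 [ 91  85  73  62  50  30  11  23  45  62  88 116 127 129]
80 [ 89  83  71  56  47  28  24  47  66  75  93 121 130 129]
100 [ 91  83  70  55  40  28  41  74 105 125 129 130 130 131]
120 [ 92  85  71  56  43  42  78 111 123 125 125 124 125 124]
140 [ 94  87  75  62  55  79 112 129 131 132 132 131 131 131]
160 [ 95  89  78  68  79 107 127 132 133 133 133 133 134 133]
180 [ 97  93  84  75  82 108 128 133 133 133 134 134 134 134]
200 [ 99  95  86  76  86 113 129 133 133 133 134 132 131 134]
220 [101  97  91  81  91 115 130 132 132 130 131 130 127 121]
240 [104 100  95  86  87 107 126 131 131 131 129 125 120 118]
260 [105 100  95  85  75  86 119 131 134 131 128 122 118 125]
280 [102 101  96  86  71  60  88 125 133 133 134 133 134 133]
300 [101  99  95  87  70  52  70 114 131 136 135 134 135 135]
320 [ 99  97  93  87  70  50  42  74 113 132 135 135 135 134]
340 [ 98  94  89  81  68  52  41  56  97 124 133 134 132 134][ WARN:0@0.626] global loadsave.cpp:1063 imwrite_ Unsupported depth image for selected encoder is fallbacked to CV_8U.
```

View pics/c4.png

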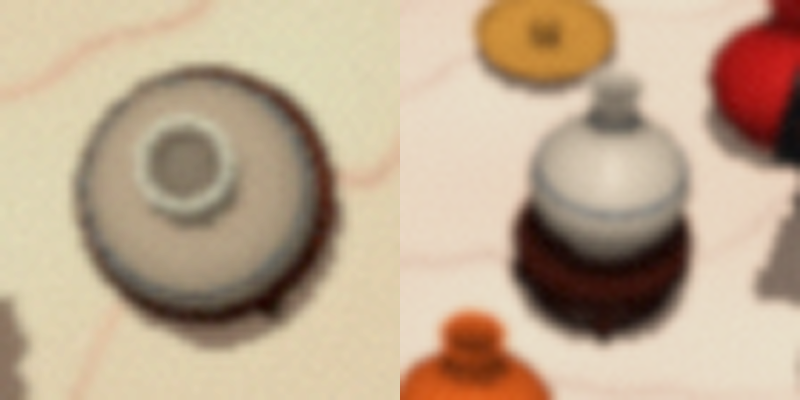

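```bash
cat > m4.py <<'E'
from meas import *
def cross(g,c,angs,r0,r1,lev,inward):
    out=[];r=np.arange(r0,r1,.05)
    for a in np.radians(angs):
        p=map_coordinates(g,[c[1]+r*np.sin(a),c[0]+r*np.cos(a)],order=1)
        k=np.where(p<lev)[0]
        if inward and len(k): k=k[-1]
        elif not inward and len(k): k=k[0]
        else: continue
        out.append([c[0]+r[k]*np.cos(a),c[1]+r[k]*np.sin(a)])
    return np.array(out)
def stand(f,c,angs,lev=72):
    g=f[:,:,1].astype(float);e=cross(g,c,angs,12,26,lev,True)
    P=onz("top",e,.045);S,e1,r1=fitc(P,.055);S3,_,_=fitc(P,None);print("stand",S[:2].round(4),"free",S3.round(4),(r1*1000).round(1));return S[:2]
def lip(f0,f1,p0,p1):
    # displacement of lip by matching an upsampled patch
    k=8;w=11;s=9
    A=cv2.resize(f0[p0[1]-w:p0[1]+w+1,p0[0]-w:p0[0]+w+1],None,fx=k,fy=k,interpolation=cv2.INTER_CUBIC)
    W=w+s;B=cv2.resize(f1[p1[1]-W:p1[1]+W+1,p1[0]-W:p1[0]+W+1],None,fx=k,fy=k,interpolation=cv2.INTER_CUBIC)
    m=cv2.matchTemplate(B,A,cv2.TM_CCOEFF_NORMED);_,v,_,l=cv2.minMaxLoc(m)
    d=np.array(l)/k-s+np.array(p1)-np.array(p0);q0=np.array(p0,float);P=onz("top",[q0,q0+d],.155)
    return v,d,((P[1]-P[0])[:2]*1000).round(2)
E
python3 - <<'E'
from m4 import *
f0=cv2.imread("pics/top0.png");f2=cv2.imread("pics/top2.png");f3=cv2.imread("pics/top3.png")
for lev in (60,72,85):
    stand(f0,(242,183),range(-75,0,5),lev);stand(f3,(242,183),range(-75,0,5),lev)
    print()
stand(f0,(242,183),range(-75,-20,5));stand(f0,(242,183),range(-45,20,5))
print(lip(f0,f2,(229,180),(233,179)),lip(f0,f3,(229,180),(237,178)))
g0=f0[:,:,1].astype(float)
for lev in(100,108,112):
  e=cross(255-g0,(233.5,183),range(130,231,5),10,20,255-lev,False);P=onz("top",e,.083);print("vaseL",fitc(P,.048)[0],fitc(P,None)[0])
  e=np.vstack([e,cross(g0,(233.5,183),range(-45,20,5),12,20,52,False)]);P=onz("top",e,.083);print("vase",fitc(P,.048)[0],fitc(P,None)[0])
E
```

```text
stand [0.5553 0.0347] free [0.5557 0.0341 0.0543] [-0.1 -0.4 -0.1  0.3  0.3  0.4  0.2  0.2 -0.2 -0.3 -0.3 -0.6  0.4  0.2
 -0. ]
stand [0.5547 0.0349] free [0.5563 0.0327 0.0524] [-0.3 -0.7 -0.4  0.4  0.7  0.5  0.4  0.2 -0.2 -0.3 -0.1 -0.5  0.1  0.2
 -0.1]

stand [0.5558 0.034 ] free [0.5561 0.0335 0.0545] [-0.1 -0.4 -0.1  0.3  0.3  0.3  0.2  0.  -0.2 -0.3 -0.2 -0.5  0.5  0.2
 -0. ]
stand [0.5554 0.0342] free [0.556  0.0333 0.054 ] [-0.2 -0.4 -0.1  0.3  0.5  0.3  0.2  0.1 -0.3 -0.4 -0.2 -0.5  0.4  0.3
 -0.1]

stand [0.5564 0.0332] free [0.5562 0.0334 0.0552] [ 0.  -0.2 -0.2  0.2  0.4  0.2  0.3 -0.  -0.2 -0.5 -0.3 -0.5  0.5  0.4
 -0.1]
stand [0.556  0.0335] free [0.5555 0.0341 0.0557] [-0.  -0.2 -0.1  0.3  0.4  0.2  0.1 -0.1 -0.3 -0.4 -0.4 -0.5  0.6  0.4
  0. ]

stand [0.5559 0.0341] free [0.5598 0.0301 0.0496] [-0.1 -0.4 -0.1  0.3  0.3  0.3  0.3  0.1 -0.2 -0.2 -0.2]
stand [0.5533 0.0328] free [0.5494 0.0485 0.0706] [ 1.   0.6  0.1 -0.2 -0.4 -0.9 -0.1 -0.6 -1.1 -0.   0.7  0.8  0.3]
(0.7044941782951355, array([ 4.25 , -1.625]), array([  4.36, -11.5 ])) (0.9289198517799377, array([ 7.25 , -2.875]), array([  7.73, -19.62]))
vaseL [0.56248543 0.12485686 0.05      ] [0.52422878 0.0356416  0.05681056]
vase [0.52777462 0.04621752 0.05      ] [0.53053398 0.04781904 0.04505716]
vaseL [0.5455939  0.05552569 0.05      ] [0.54558484 0.05567818 0.04786347]
vase [0.54553875 0.05598912 0.05      ] [0.54591137 0.05626991 0.04737836]
vaseL [0.54630214 0.0563118  0.05      ] [0.54613672 0.05319681 0.05071987]
vase [0.54624895 0.0565952  0.05      ] [0.54645018 0.0567085  0.04769746]
```

```bash
python3 - <<'E'
from m4 import *
f3=cv2.imread("pics/top3.png");g=f3[:,:,1].astype(float)
c=(238.3,181.5)
for lev in(106,112):
  e=cross(255-g,c,range(140,241,5),10,22,255-lev,False)
  P=onz("top",e,.083);print("L",fitc(P,.048)[0][:2],fitc(P,None)[0],fitc(P,.048)[1])
  for l2 in (48,55):
    E=np.vstack([e,cross(g,c,range(-50,70,5),12,20,l2,False)]);P=onz("top",E,.083);r=fitc(P,.048);print("all",r[0][:2],fitc(P,None)[0],(r[2]*1000).round(1))
# lip absolute check: predicted lip centres vs. bright ring
for n,f,V in(("0",cv2.imread("pics/top0.png"),(.546,.0562)),("3",f3,(.5537,.0366))):
  p=proj("top",[[*V,.155]])[0];gg=f[:,:,1].astype(float);r=np.arange(3,10,.1);pts=[]
  for a in np.radians(range(0,360,10)):
    pr=map_coordinates(cv2.GaussianBlur(gg,(0,0),.6),[p[1]+r*np.sin(a),p[0]+r*np.cos(a)],order=1);k=pr.argmax();pts.append([p[0]+r[k]*np.cos(a),p[1]+r[k]*np.sin(a)])
  q=fitc(onz("top",pts,.155),None);print(n,"lip",q[0],q[1])
E
```

```text
L [0.53399905 0.03613991] [0.54731905 0.05744581 0.02910263] 0.0058188313883119035
all [0.55315028 0.03563166] [0.55323794 0.03586367 0.04874238] [  3.9   3.2   2.7   2.4   1.6   1.6   1.6   1.5   1.5   1.7   1.1   0.7
   1.1   0.7   0.7 -18.3 -18.3 -18.4 -18.5 -18.5 -18.6   2.    1.2   1.1
   1.2   1.7   0.8   1.4   0.7   1.4   1.2   1.1   0.8   0.4   0.7   0.4
   0.2  -0.1  -0.3  -0.5  -0.6  -1.1  -0.9  -0.8  -0.5]
all [0.55339434 0.03643799] [0.55335669 0.03646783 0.04814567] [  3.5   2.7   2.1   1.8   0.9   0.9   0.8   0.7   0.7   0.8   0.3  -0.2
   0.3  -0.1  -0.1 -19.1 -19.1 -19.2 -19.2 -19.2 -19.2   1.    0.6   0.5
   0.7   1.1   0.4   0.9   0.4   1.2   1.1   0.6   0.6   0.1   0.4  -0.1
   0.   -0.6  -0.8  -1.1  -1.5  -2.   -2.5  -1.2  -1. ]
L [0.54732964 0.03735653] [0.54817075 0.05798045 0.02952947] 0.007349843101893954
all [0.55323098 0.03591893] [0.55336568 0.03624876 0.04908948] [  4.4   3.6   3.    2.9   1.9   1.9   2.    1.8   1.8   2.    1.5   1.
   1.4   1.    1.1   1.4 -18.6 -18.7 -18.7 -18.5 -18.2   2.1   1.3   1.3
   1.4   1.9   1.1   1.6   1.    1.7   1.5   1.4   1.1   0.7   1.    0.7
   0.5   0.2  -0.   -0.2  -0.4  -0.9  -0.6  -0.5  -0.3]
all [0.55361938 0.03676389] [0.55348054 0.03685753 0.04849298] [  4.    3.2   2.5   2.3   1.2   1.2   1.3   1.    0.9   1.1   0.6   0.1
   0.5   0.1   0.2   0.5 -19.5 -19.5 -19.6 -19.3 -19.    1.1   0.6   0.7
   0.8   1.3   0.7   1.2   0.7   1.5   1.4   1.    0.9   0.5   0.7   0.3
   0.4  -0.2  -0.4  -0.8  -1.1  -1.6  -2.2  -0.8  -0.6]
0 lip [0.54621024 0.05521233 0.01750783] 0.003684948531310626
3 lip [0.55423851 0.03449522 0.01710746] 0.001970960384248379
```

Emit:
servo_tool(
  series=[
    [-1.5,0,0,-8],
    [-3,0,0,-16],
    [-4.7,1,0,-23],
    [-4.7,3,0,-23],
    [-4.7,5,0,-23],
    [-4.7,5,0,-23],
    [-4.7,5,0,-23],
  ],
)

```text
time_s: 5.95
ee_pos: [0.4691, 0.1264, 0.1349]
tcp_rot: [0.931, 0.366, -0.0, -0.0]
ft_force: [0.1, -0.1, 0.7]
grip_width: 0.0856
```

```bash
python3 - <<'E'
from station import *
import numpy as np
from scipy.spatial.transform import Rotation as R
from h import *
a=grab_frame("top");cv2.imwrite("pics/top4.png",a)
b=grab_frame("scene")
z=lambda i:cv2.resize(i,(400,400),interpolation=cv2.INTER_CUBIC)
cv2.imwrite("pics/c5.png",np.hstack([z(a[145:265,170:290]),z(b[140:240,240:340])]))
s=observe();M=R.from_quat(s['tcp_rot']).as_matrix();T=s['ee_pos'];print(s['time_s'],T,s['ft_force'],np.degrees(np.arctan2(M[1,1],M[0,1])))
for S in((.5557,.0341,0),(.5537,.036,0)):
  d=M.T@(np.array(S)-T);print(d*1000)
E
```

```text
6.05 [0.46877929 0.12709265 0.13480356] [ 0.64988036 -0.02338453  0.00303436] -46.99617596635531
[  0.16629628 127.35211465 134.74514224]
[-4.30209998e-04  1.24598535e+02  1.34746437e+02]
```

View pics/c5.png

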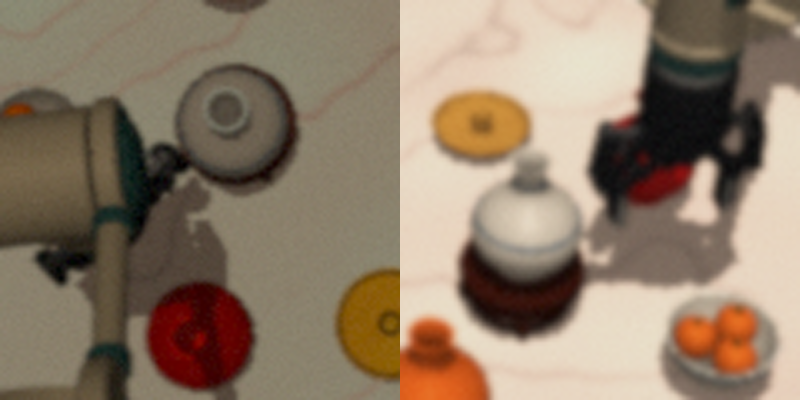

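Emit:
servo_tool(
  series=[
    [0,0.8,0,0],
    [0,1.4,0,0],
    [0,1.8,0,0],
    [0,2.0,0,0],
    [0,2.2,0,0],
    [0,2.4,0,0],
    [0,2.5,0,0],
    [0,2.5,0,0],
    [0,2.0,0,0],
    [0,0,0,0],
    [0,-4,0,0],
    [0,-4,0,0],
  ],
)

```text
time_s: 7.25
ee_pos: [0.4375, 0.158, 0.1345]
tcp_rot: [0.93, 0.368, -0.002, -0.001]
ft_force: [-0.3, -1.1, 0.4]
grip_width: 0.0853
```

```bash
cat > look.py <<'E'
import sys
from station import *
from m4 import *
n=sys.argv[1]
f=np.mean([grab_frame("top") for _ in range(4)],0).astype(np.uint8);cv2.imwrite(f"pics/top{n}.png",f)
b=grab_frame("scene");cv2.imwrite(f"pics/scene{n}.png",b)
f0=cv2.imread("pics/top0.png");f3=cv2.imread("pics/top3.png")
for lev in(60,72,85): stand(f,(242,183),range(-75,0,5),lev)
print("lip vs 0,3",lip(f0,f,(229,180),(237,178)),lip(f3,f,(236,177),(237,177)))
z=lambda i:cv2.resize(i,(400,400),interpolation=cv2.INTER_CUBIC)
cv2.imwrite(f"pics/c{n}.png",np.hstack([np.clip(z(f[155:211,212:268]).astype(int)*1.6,0,255),z(b[165:235,235:305])]).astype(np.uint8))
s=observe();print(s['time_s'],s['ee_pos'],s['ft_force'])
E
python3 look.py 6
```

```text
stand [0.5528 0.0346] free [0.5528 0.0346 0.055 ] [ 0.1  0.  -0.2 -0.2  0.3 -0.4  0.4  0.2 -0.3]
stand [0.555  0.0342] free [0.5536 0.0368 0.0578] [-0.1  0.3  0.1  0.1  0.2 -0.4 -0.5 -0.1 -0.5  0.6  0.4 -0.1]
stand [0.5553 0.0332] free [0.5564 0.0318 0.0533] [-0.4 -0.5 -0.1  0.4  0.6  0.4  0.3  0.1 -0.2 -0.5 -0.2 -0.7  0.5  0.2
 -0.2]
lip vs 0,3 (0.9079607129096985, array([ 8.25 , -3.625]), array([  9.77, -22.32])) (0.942590594291687, array([ 0.875, -0.75 ]), array([ 2.04, -2.36]))
7.5 [0.44253334 0.15592984 0.13506738] [ 0.08509269  0.19096716 -0.37513163]
```

View pics/c6.png

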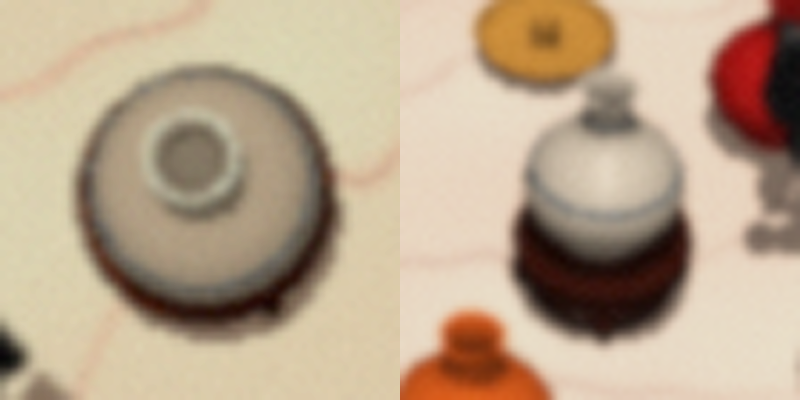

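```bash
python3 - <<'E'
from m4 import *
f=cv2.imread("pics/top6.png");b=cv2.imread("pics/scene6.png")
th=np.linspace(0,2*np.pi,50)
S=(.5556,.0340)
def ov(n,im,x,y,w,gain,dz=0):
    o=np.clip(cv2.resize(im[y:y+w,x:x+w],(400,400),interpolation=cv2.INTER_CUBIC).astype(int)*gain,0,255).astype(np.uint8);k=400/w
    for z,r,col in((.045,.055,(0,255,0)),(.083,.048,(255,0,0)),(.155,.018,(255,255,0))):
        for p in proj(n,np.c_[S[0]+r*np.cos(th),S[1]+r*np.sin(th),0*th+z]): cv2.circle(o,tuple(int(v) for v in (p-[x,y]+.5)*k),1,col,-1)
    return o
cv2.imwrite("pics/ov6.png",np.hstack([ov("top",f,212,155,56,1.6),ov("scene",b,235,165,70,1)]))
# scene: horizontal extents, rows through belly and stand
g=b[:,:,1].astype(int)
for y in(191,193,195,207,209,211): print(y,g[y,250:312].tolist())
E
```

```text
191 [215, 215, 215, 215, 214, 214, 205, 184, 160, 155, 166, 174, 179, 183, 186, 189, 191, 193, 194, 195, 196, 198, 198, 194, 192, 191, 190, 187, 183, 178, 174, 166, 168, 179, 202, 211, 214, 213, 213, 207, 194, 170, 137, 124, 116, 104, 94, 80, 73, 65, 62, 61, 56, 40, 32, 47, 64, 76, 92, 100, 105, 112]
193 [215, 214, 214, 211, 212, 207, 191, 159, 148, 158, 169, 176, 185, 186, 192, 193, 198, 197, 202, 207, 211, 212, 209, 204, 198, 200, 196, 193, 189, 185, 179, 168, 160, 159, 177, 201, 210, 214, 214, 213, 213, 208, 201, 197, 188, 173, 152, 132, 114, 105, 104, 102, 96, 76, 62, 66, 76, 83, 92, 101, 104, 105]
195 [213, 211, 211, 213, 212, 200, 166, 126, 124, 148, 166, 175, 182, 186, 193, 198, 197, 200, 205, 208, 214, 214, 208, 204, 202, 199, 198, 193, 190, 185, 177, 171, 156, 144, 162, 195, 209, 214, 212, 213, 214, 213, 214, 212, 212, 208, 199, 172, 135, 112, 106, 106, 103, 102, 102, 98, 95, 98, 103, 104, 103, 104]
207 [211, 211, 210, 194, 147, 81, 35, 18, 13, 12, 11, 26, 37, 53, 71, 83, 94, 99, 103, 103, 108, 108, 105, 103, 99, 92, 82, 67, 54, 33, 21, 15, 12, 19, 29, 81, 148, 195, 209, 212, 210, 208, 206, 201, 190, 155, 121, 110, 108, 110, 117, 114, 109, 108, 110, 109, 113, 114, 115, 116, 113, 111]
209 [201, 200, 199, 185, 146, 84, 35, 24, 15, 14, 10, 7, 11, 15, 26, 40, 54, 64, 68, 71, 73, 73, 72, 66, 54, 42, 31, 18, 11, 8, 11, 11, 16, 18, 36, 90, 157, 194, 206, 206, 209, 211, 211, 211, 208, 195, 174, 164, 161, 167, 174, 172, 163, 162, 161, 160, 170, 178, 179, 179, 172, 163]
211 [212, 210, 205, 175, 119, 58, 22, 18, 20, 13, 18, 16, 15, 14, 11, 10, 14, 18, 18, 21, 24, 23, 22, 18, 12, 10, 11, 12, 14, 15, 17, 18, 19, 19, 45, 107, 174, 203, 211, 214, 212, 215, 215, 214, 214, 216, 213, 211, 213, 213, 211, 213, 212, 214, 215, 213, 216, 216, 213, 215, 214, 214]
```

View pics/ov6.png

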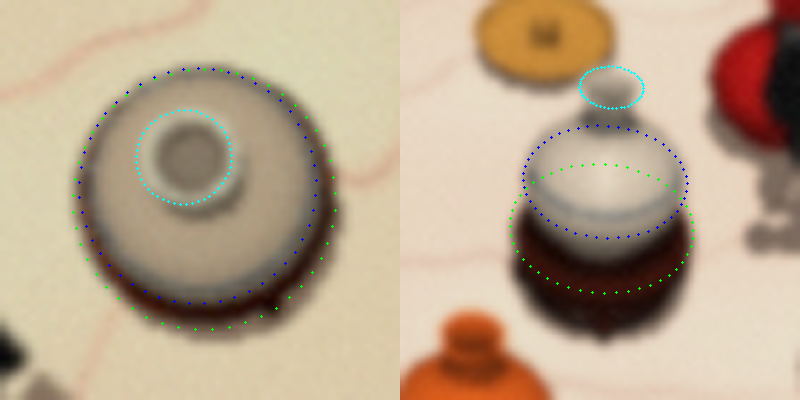

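Emit:
servo_tool(
  series=[
    [0,-4,0,0],
    [0,-4,-3,0],
    [0,-4,-7,0],
    [0,-4,-11,0],
    [0,-4,-14,0],
    [0,-4,-15,0],
    [0,-4,-15,0],
    [0,-4,-15,0],
  ],
)

```text
time_s: 8.3
ee_pos: [0.414, 0.1849, 0.2836]
tcp_rot: [0.93, 0.366, -0.001, -0.0]
ft_force: [-1.3, -0.1, -0.9]
grip_width: 0.085
```

```bash
python3 look.py 7; python3 - <<'E'
from m4 import *
a=cv2.imread("pics/top6.png");b=cv2.imread("pics/top7.png");print(lip(a,b,(238,177),(238,177)))
E
```

```text
stand [0.5532 0.0349] free [0.5501 0.0426 0.0632] [ 0.9 -0.6 -0.3 -0.1  0.  -0.1  0.4  0.2 -0.2]
stand [0.5547 0.0341] free [0.5557 0.0324 0.0531] [-0.8  0.   0.4  0.3  0.4  0.1 -0.2 -0.3 -0.1 -0.4  0.4  0.3 -0.2]
stand [0.5555 0.0332] free [0.5567 0.0314 0.053 ] [-0.5 -0.4 -0.1  0.5  0.5  0.4  0.3  0.  -0.1 -0.4 -0.2 -0.6  0.4  0.2
 -0.2]
lip vs 0,3 (0.9064432978630066, array([ 8.25 , -3.625]), array([  9.77, -22.32])) (0.9434196949005127, array([ 0.875, -0.75 ]), array([ 2.04, -2.36]))
8.55 [0.41394222 0.18523768 0.28356339] [-0.39276059 -0.26204717 -0.18004047]
(0.9936115145683289, array([0., 0.]), array([0., 0.]))
```

View pics/top7.png

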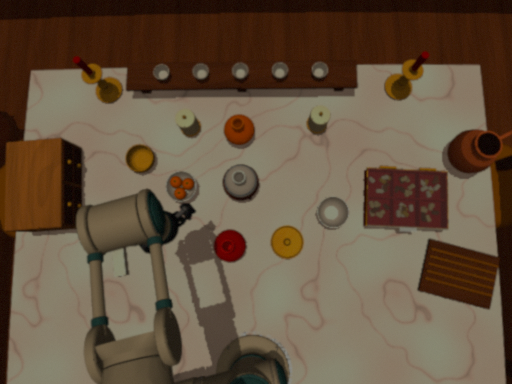

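View pics/c7.png

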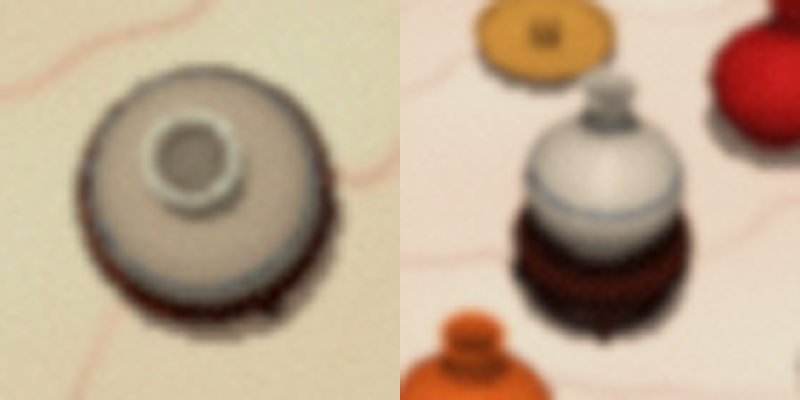

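```bash
python3 - <<'E'
from m4 import *
f=cv2.imread("pics/top7.png");g=f[:,:,1].astype(float)
c=proj("top",[[.5556,.034,.083]])[0];cs=proj("top",[[.5556,.034,.045]])[0];print(c,cs)
r=np.arange(11,24,1.)
for a in list(range(0,360,20)):
    t=np.radians(a);print(a,map_coordinates(g,[c[1]+r*np.sin(t),c[0]+r*np.cos(t)],order=1).round().astype(int))
for lev in(72,80):
  e=cross(g,cs,list(range(-60,1,5))+list(range(150,196,5)),12,26,lev,True);P=onz("top",e,.045);q=fitc(P,.055);print("S",q[0][:2],fitc(P,None)[0],(q[2]*1000).round(1))
for lev in(60,68):
  e=cross(g,c,list(range(-50,90,5))+list(range(90,190,5)),11,22,lev,False);P=onz("top",e,.083);q=fitc(P,.048);print("V",q[0][:2],fitc(P,None)[0],(q[2]*1000).round(1))
b=cv2.imread("pics/scene7.png");gs=b[:,:,1].astype(float)
# scene: lateral mid columns vs predicted for a centred vase
def mid(y,lev):
    x=np.arange(235,305,.05);p=map_coordinates(gs,[0*x+y,x],order=1);k=np.where(p<lev)[0];return x[k[0]],x[k[-1]]
for y in(208,210,212,214): print(y,mid(y,115),np.mean(mid(y,115)))
for y in(189,191,193): print(y,mid(y,192))
for z in(.03,.04,.045,.083,.155): print(z,proj("scene",[[.5556,.034,z]])[0])
E
```

```text
[239.18516251 180.45648088] [240.11141312 182.33825869]
0 [ 97  96  93  86  77  64  49  39  64 101 115 115 115]
20 [ 95  92  90  83  73  60  44  26  30  60  93 118 126]
40 [ 95  91  87  79  69  58  40  16  23  46  70  95 117]
60 [93 90 86 74 62 51 33 17  8 16 38 65 95]
80 [ 93  90  84  74  62  50  29  14  20  47  67  90 117]
100 [ 93  89  84  72  61  46  22  12  33  66  96 121 127]
120 [ 94  89  83  71  56  37  22  30  64 101 118 122 123]
140 [ 95  91  86  75  62  43  40  70 107 126 130 129 129]
160 [ 96  92  88  76  59  45  68 104 126 130 129 129 130]
180 [ 98  95  89  78  55  51  83 116 128 130 130 130 131]
200 [ 99  97  93  81  66  74 106 125 129 130 130 129 129]
220 [101  98  94  85  75  83 112 126 130 129 128 127 126]
240 [107 101  96  89  84  92 113 127 129 130 128 125 120]
260 [107 102  98  92  85  88 112 126 130 129 127 120 115]
280 [105  99  97  92  84  79  97 124 131 131 130 131 130]
300 [ 99  98  97  93  85  77  88 118 131 132 132 131 132]
320 [ 98  97  94  91  83  71  65  84 116 130 132 132 132]
340 [ 97  96  94  89  82  69  56  63 102 126 131 131 130]
S [0.55316467 0.032
[... 948 characters left out ...]
54.60000000000446), np.float64(285.45000000001147)) 270.02500000000794
210 (np.float64(254.3000000000044), np.float64(285.2500000000114)) 269.77500000000794
212 (np.float64(254.20000000000437), np.float64(284.85000000001133)) 269.5250000000078
214 (np.float64(255.00000000000455), np.float64(284.2000000000112)) 269.60000000000787
189 (np.float64(257.9000000000052), np.float64(304.9500000000159))
191 (np.float64(256.6000000000049), np.float64(304.9500000000159))
193 (np.float64(255.90000000000475), np.float64(304.9500000000159))
0.03 [269.61718329 207.2537685 ]
0.04 [269.76416506 205.19527113]
0.045 [269.83826927 204.15752938]
0.083 [270.4152326  196.08005338]
0.155 [271.5798087  179.78793983]
```

```bash
python3 -c "
from station import *
print(sign_off())"
```

```text
the job is handed in; nothing more can be done
None
```

The white vase now stands centred on its stand, to within about 1–2 mm by my measurements. I handed the job in with the robot clear of everything, at about 8.6 s of the 40 s allowed.

**What I did:** The vase started about 24 mm off centre. I pushed it at belly height with the back of one open fingertip at 20–30 mm/s. One push, paused partway for a look, moved it about 21 mm. A 3 mm tap from a slightly turned direction finished it.

**Last checks:**
- **Lip tracking:** this put the vase at (0.556, 0.034) m and the stand at (0.555, 0.034) m.
- **Edge fits, top view:** these gave an offset of about +1.5 mm in x and −0.6 mm in y. They were noisier, with residuals of up to 3–6 mm on the vase edge where it blends into the marble.
- **Scene view:** vase and stand line up to within about 1 mm sideways.
- **Stillness:** the vase did not move between the last two looks, taken about 1 s apart.
- **Stand and bystanders:** the stand stayed within measurement noise, under about 1 mm. In the last top picture the other objects look to be where they started. I checked those by eye only, and the arm hid part of the incense box.
- **Forces:** wrist readings stayed within about 2 N at every check.

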